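Tighten the nut down the sleeve of the fan foot

ROBOT

A 6-joint arm with a two-finger parallel gripper is mounted at the origin on the work surface. World frame = base frame: x ahead of the robot, y to its left, z up, the work surface at z = 0. Lengths are in mm, angles in rad, forces in N, time in s.
With the tool pointing down it reaches from about 325 to 1000 mm from the base axis. Payload 5.1 kg.
Tool frame: the origin (TCP) lies between the finger pads; the fingertips stand 19 mm ahead of it and the grasp point (between the pads) is the TCP; z points along the fingers, y is the line along which they close (so a half turn about z gives the same grasp; the last joint's range is limited). The gripper opens to 85 mm and grips with 20 to 120 N. Pads are 22 mm wide; open, the fingers measure 114 mm over their backs; the gripper's body (76 mm by 85 mm) begins 54 mm behind the grasp point. The pads swing forward as they close: fully open they stand 13 mm farther back than shut.
Start: joints at [-1.395, 0.124, 1.65, -0, 1.367, -0.083], TCP at [166.316, -628.35, 250.322] pointing down, gripper open.
Joint ranges: [-2.61, 2.61], [-1.02, 2.33], [0.03, 2.71], [-1.35, 4.49], [0.32, 2.68], [-2.91, 2.91]. Speed limits (rad/s): [2.57, 2.57, 3.14, 3.14, 3.14, 3.14].

INTERFACE

Orientations are given as a unit quaternion [x, y, z, w].
In Python, from station import manip, viewer, ticket gives the robot as it stands (manip), with the cameras (viewer) and the job (ticket).
- The arm moves only by the shell command python3 shift.py [FORCE], which reads ROWS from standard input. ROWS is 1 to 10 rows, one to a line, with the numbers parted by commas; each row has 7 numbers: a rotation vector rx, ry, rz in shares of pi rad (1.0 is pi rad), then dx, dy, dz in fractions of the full range, 1 being 500 mm, then the opening from 0.0 (shut) to 1.0 (fully open); each row is the pose to reach, as a shift and turn from the pose commanded when the command began, along the tool's axes at that moment; what a row does not reach only later rows make up. A row lasts 1/8 s, in which the tool goes at most 62.5 mm and 0.188 rad, less where a joint would pass 70% of its speed; a pose out of reach is approached as far as the arm can. The fingers move at their own pace and stop on an object; FORCE is the grip in N (left out, the last holds). Time passes only in rows, so rows that do not move let the fingers close. It prints the time, the measured TCP pose, the force, the opening and the grip force at its end. No shift or turn number may pass 1 either way. Input that does not fit is refused with a message, and nothing moves.
- manip.observe(): the state, without advancing time (a new reading comes with each control period).
- viewer.snapshot(name): name is "scene" or "side" or "wrist"; returns (picture, depth): 480x640x3 uint8, blue, green, red; 480x640 float32, mm along the optical axis (not along the pixel's ray), 0 where there is no reading.
- viewer.calibration(name): a dict with "mtx" (3x3 intrinsics, pixels), "distortion" ([k1, k2, p1, p2, k3] as OpenCV has them; the pictures are not rectified), "camera_from_world" (4x4, takes a point from world to camera coordinates); the wrist camera has in their place "hand_eye" (4x4, takes a point from camera to tool coordinates, whose origin is the TCP and whose axes are the flange's). Camera axes: x right, y down, z forward; pixel columns grow to the right and rows downward; lengths in mm; the calibration is good to about 2 mm. A picture is of the moment at which its call begins: read the wrist's pose just before it. calibration takes no time and is no camera call.
- ticket.finish_job(): hands the job in; it is judged then, once.
The state is a dict: "t": time; "q": joint angles; "joint_velocities": joint speeds; "joint_efforts": joint torques, N m; "tcp_pos": TCP position; "orientation": TCP orientation; "ft_force": force on the tool from outside, world axes, zero at the start; "ft_torque": the same for the moment, N m; "width": opening from 0.0 (shut) to 1.0 (fully open); "grip_force": force on a finger pad.
Only numpy, scipy, OpenCV 4.12 (cv2) and the standard library are available. Lean on these libraries where they do the work, as an engineer would, in place of code of your own. Each camera call takes 0.05 s, during which the arm holds its last target. There are 200 camera calls.

TASK

The nut at the bottom of the fan foot's deep sleeve is loose. Take the orange T-handle socket from the wooden block, feel it fully down over the nut with a light hand, never leaning on it, and turn clockwise until the nut comes up firm at about 0.75 N m, not beyond. Then stand the orange T-handle back down in its free hole in the block, and leave the other tools and goods where they are.

Things in the scene. Friction and masses are not known exactly. Their poses are not given: they have to be found in the camera images.
- foot: Foot of the pedestal fan, fixed: dark slate disc 280 mm across, 10 mm thick at the edge, 24 mm in the middle, with a white upright sleeve in its centre (44 mm outside, 35 mm inside, open on top, rim 120 mm above the table). A round blue lock knob sticks out to 52 mm from the axis along the foot's x, 95 mm up. Origin: centre of the underside, z up the sleeve's axis.
- sleeve_mouth (a point): Centre of the sleeve's open upper rim, 120 mm above the table, on the axis. Pressing on the nut or the sleeve with more than 25 N before the socket is down over the nut is leaning on it; a few newtons are enough to feel the flats.
- nut_seat (a point): Centre of the flat washer under the nut, on the sleeve's axis, 26.5 mm above the table. On it the brass hex nut: 19 mm across flats, sides 9.5 mm high, then a 2 mm chamfer; a 12 mm stud reaches 19.5 mm above this point. The flats' angle differs at each start and is not measured. The socket's lip rests here when fully down; not lined up with the flats, it rests on the nut's corners 9.5 mm higher.
- nut (a joint): How far the nut is screwed down on its stud (rad), growing clockwise seen from above; starts at -0.9 to -0.4. Below 0 it is loose and turns against a steady 0.15 N m; at 0 it is hard down on its washer and turns no further on the stud. It stays where it is left. It says nothing of the flats' angle.
- stud (a joint): Twist of the nut's stud in its rubber bush (rad), clockwise positive: 0 at rest, 5 N m per rad of torque on the nut, so 0.15 at 0.75 N m and 0.24 (too much) at 1.2 N m; it springs back when the torque goes. The nut turns with it.
- driver: Orange T-handle socket, the one to use, 0.2 to 0.33 kg. Steel socket 29 mm across; inside hexagonal, 20.2 mm across flats, 24 mm deep: it turns about 0.1 rad either way on the nut before it bites. 11 mm shaft. Orange crossbar grip on top: 92 mm (x) by 20 mm (y) by 28 mm high, 136 to 164 mm above the lip. Origin: centre of the socket's open lower lip; z up the shaft.
- driver_grip (a point): Centre of the orange crossbar, 150 mm above the lip on the axis; grip it across its 20 mm thickness (the driver's y).
- block: Wooden tool block, fixed: 260 mm (its x) by 70 mm by 75 mm high, three round holes in a row along its x, 90 mm apart, each 34 mm across and 60 mm deep. Three T-handles stand in them in any order, crossbars roughly across the row. Origin: centre of the underside.
- hole0 (a point): Centre of the floor of the hole at the block's -x end, 15 mm above the table, 60 mm below the block's top.
- hole1 (a point): Centre of the floor of the middle hole, 15 mm above the table.
- hole2 (a point): Centre of the floor of the hole at the block's +x end, 15 mm above the table.
- driver_b: Blue T-handle socket of the wrong size (26 mm across the socket), same shape and height as the orange one; leave it alone. Origin: centre of its lower end.
- driver_c: Grey T-handle socket of the wrong size (22 mm across the socket), same shape and height; leave it alone. Origin: centre of its lower end.
- tape_amber: Roll of amber tape lying flat, 100 mm across, 48 mm high. Origin: centre of the underside.
- tape_blue: Roll of dark blue tape lying flat, 100 mm across, 48 mm high. Origin: centre of the underside.
- carton_a: Small teal product carton, 120 x 75 x 40 mm. Origin: centre of the underside.
- carton_b: Small teal product carton, 120 x 75 x 40 mm. Origin: centre of the underside.
- pole: The fan's chromed pole lying on the table along its x, 330 mm long, with square plastic collars 44 mm wide. Origin: under the middle of its tube.
- cutter: Yellow box cutter lying flat, 140 mm long, 26 mm wide, 14 mm high. Origin: centre of the underside.

How it is judged (in metres and radians):
On the way, in this order (a step that is already met when the one before it is completed fails the run):
1. the orange socket stands fully down over the nut (z of driver in the frame of nut_seat below 0.004 m and horizontal distance between driver and nut_seat below 0.004 m), for 0.1 s.
2. with the socket down over it, the nut is hard down on its washer and pulled firm (0.45 N m or more: its stud twisted 0.09 rad) (value of joint nut above -0.02 rad and value of joint stud above 0.09 rad and z of driver in the frame of nut_seat below 0.005 m and horizontal distance between driver and nut_seat below 0.005 m), for 0.1 s.
At the end, for the whole second after the job is handed in: The nut is hard down (its value above -0.02 rad); the orange T-handle stands released and at rest in a hole of the block, its lip within 6 mm of the hole's floor and 8 mm of its middle, upright within 0.15 rad (value of joint nut above -0.02 rad and linear speed of driver below 0.02 m/s and angle between driver's own z axis and vertical below 0.15 rad and ((horizontal distance between driver and hole0 below 0.008 m and z of driver in the frame of hole0 below 0.006 m) or (horizontal distance between driver and hole1 below 0.008 m and z of driver in the frame of hole1 below 0.006 m) or (horizontal distance between driver and hole2 below 0.008 m and z of driver in the frame of hole2 below 0.006 m))); the robot touches nothing.
It fails at once if the nut is over-tightened (more than 1.2 N m: its stud twisted more than 0.24 rad) (value of joint stud above 0.24 rad).
It fails at once if the orange T-handle is pressed on the nut or the sleeve with more than 25 N while its lip is more than 7 mm above the washer (not down over the nut) (contact force between driver and foot above 25 N and z of driver in the frame of nut_seat above 0.007 m).
It fails at once if the blue or the grey T-handle is moved more than 30 mm (distance of any of driver_b, driver_c from where it was at the start of the episode above 0.03 m).
It fails at once if a tape roll, teal carton, the fan pole or the box cutter is moved more than 30 mm (distance of any of tape_amber, tape_blue, carton_a, carton_b, pole, cutter from where it was at the start of the episode above 0.03 m).
It also fails if it takes over 72 s, if anything falls off the work surface, if the arm or the gripper's body presses on something with over 40 N, if the wrist force passes 120 N, or if a joint passes its speed limit or range.

## Working session

There is one attempt and no reset: what is moved stays moved. The work goes in short steps, Python scripts to look and compute and a shell command to move; the robot and the scene stay as the last step left them, time stands still between calls to the robot, and variables do not carry over. Pictures are saved under pics/ and viewed, at most 10 in all, crops included, and the job is handed in when it is done.

```bash
ls; mkdir -p pics; python3 - <<'E'
from station import manip, viewer, ticket
import cv2, numpy as np
s=manip.observe(); print(s)
for n in ["scene","side"]:
    p,d=viewer.snapshot(n); cv2.imwrite(f"pics/{n}0.png",p); np.savez(f"{n}0.npz",p=p,d=d)
    print(n,viewer.calibration(n))
print(viewer.calibration("wrist"))
E
```

```text
pics
shift.py
station.py
{'t': 0.0, 'q': array([-1.39462881e+00,  1.24522050e-01,  1.65167360e+00,  3.77855744e-06,
        1.36746629e+00, -8.26133267e-02]), 'joint_velocities': array([ 6.44434706e-04,  1.30867747e-03,  4.94774967e-04, -9.52414299e-05,
        1.55956414e-04, -2.69528761e-04]), 'joint_efforts': array([-2.11998151e-03, -4.23617291e+01, -3.65453160e+01, -2.47766166e-04,
        7.02304824e-03,  5.55614733e-06]), 'tcp_pos': array([ 166.20200633, -627.8108142 ,  249.04222776]), 'orientation': array([ 9.91640250e-01,  1.29029234e-01, -4.65320031e-05, -1.03359769e-03]), 'ft_force': array([-0.1613196 , -0.57916758,  0.42344405]), 'ft_torque': array([ 0.05143035,  0.03081205, -0.03803182]), 'grip_force': 0.0, 'width': 1.0037545906252219}
scene {'mtx': array([[619.08588363,   0.        , 319.01355849],
       [  0.        , 619.08588363, 238.25742266],
       [  0.        ,   0.        ,   1.        ]]), 'distortion': array([0.0591759, 0.       , 0.       , 0.       , 0.       ]), 'camera_from_world': array([[-7.91566529e-01,  6.11046220e-01, -6.70433343e-03,
         4.7469
[... 781 characters left out ...]
1475324e+03],
       [ 0.00000000e+00,  0.00000000e+00,  0.00000000e+00,
         1.00000000e+00]])}
{'mtx': array([[416.93321916,   0.        , 317.24633215],
       [  0.        , 416.93321916, 238.50158227],
       [  0.        ,   0.        ,   1.        ]]), 'distortion': array([0.03274684, 0.        , 0.        , 0.        , 0.        ]), 'hand_eye': array([[-6.36763621e-04, -9.51459342e-01, -3.07773806e-01,
         7.89165812e+01],
       [ 9.99999574e-01, -4.00102658e-04, -8.32045915e-04,
         8.27565534e-01],
       [ 6.68516741e-04, -3.07774205e-01,  9.51459191e-01,
        -1.22967547e+02],
       [ 0.00000000e+00,  0.00000000e+00,  0.00000000e+00,
         1.00000000e+00]])}
```

View pics/scene0.png

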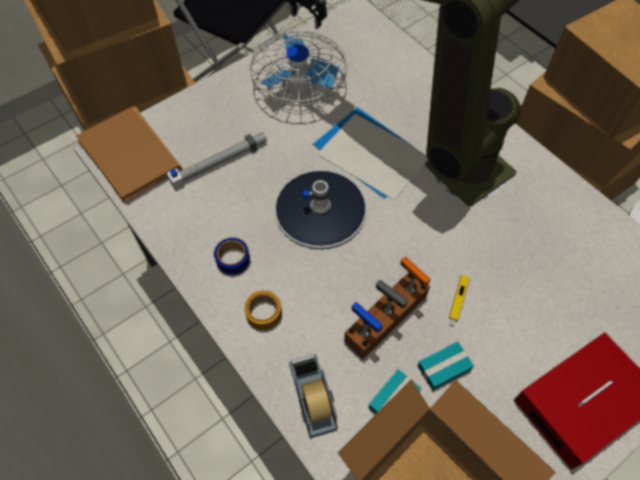

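View pics/side0.png

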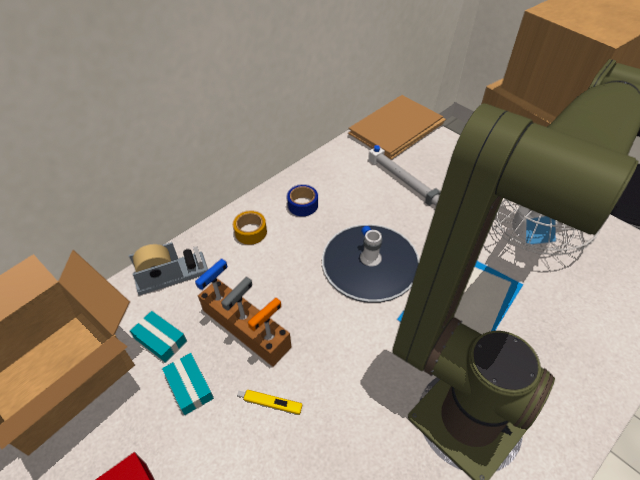

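The scene view shows the orange crossbar at (415,270), grey at (391,292), blue at (367,317) and the sleeve mouth at (320,187). In the side view the orange bar is at (265,312) and the mouth at (373,235).

```bash
cat > h.py <<'E'
from station import manip, viewer, ticket
import cv2, numpy as np
from scipy.spatial.transform import Rotation as R
def cam(n,s=None):
    c=viewer.calibration(n)
    if n=="wrist":
        T=np.eye(4);T[:3,:3]=R.from_quat(s["orientation"]).as_matrix();T[:3,3]=s["tcp_pos"]
        W=T@c["hand_eye"]
    else: W=np.linalg.inv(c["camera_from_world"])
    return c,W
def rays(n,px,s=None):
    c,W=cam(n,s)
    u=cv2.undistortPoints(np.asarray(px,float).reshape(-1,1,2),c["mtx"],c["distortion"]).reshape(-1,2)
    return W[:3,3],np.c_[u,np.ones(len(u))]@W[:3,:3].T
def onplane(n,px,z,s=None):
    o,d=rays(n,px,s); return o+d*((z-o[2])/d[:,2])[:,None]
def tri(a,b):
    (o1,d1),(o2,d2)=a,b
    d1,d2=d1[0],d2[0]; t=np.linalg.lstsq(np.c_[d1,-d2],o2-o1,rcond=None)[0]
    p,q=o1+d1*t[0],o2+d2*t[1]; return (p+q)/2,np.linalg.norm(p-q)
def mask(p,lo,hi):
    return cv2.inRange(cv2.cvtColor(p,cv2.COLOR_BGR2HSV),np.array(lo),np.array(hi))
def biggest(m,roi):
    k=np.zeros_like(m);x0,y0,x1,y1=roi;k[y0:y1,x0:x1]=m[y0:y1,x0:x1]
    cs,_=cv2.findContours(k,cv2.RETR_EXTERNAL,cv2.CHAIN_APPROX_NONE)
    return max(cs,key=cv2.contourArea)
E
python3 - <<'E'
from h import *
P={n:np.load(f"{n}0.npz")["p"] for n in("scene","side")}
roi={"o":((390,250,440,295),(240,290,290,335)),"b":((345,295,390,335),(190,255,235,290)),"w":((308,176,335,200),(360,226,386,250))}
hs={"o":((5,150,120),(16,255,255)),"b":((105,120,80),(130,255,255)),"w":((0,0,110),(180,60,255))}
for k in roi:
    c={}
    for n,r in zip(("scene","side"),roi[k]):
        m=biggest(mask(P[n],*hs[k]),r); M=cv2.moments(m); c[n]=(M["m10"]/M["m00"],M["m01"]/M["m00"])
        print(k,n,c[n],M["m00"],cv2.minAreaRect(m), onplane(n,[c[n]],165 if k!="w" else 120))
    print(k,tri(rays("scene",[c["scene"]]),rays("side",[c["side"]])))
p=np.hstack([cv2.resize(P["scene"][170:215,290:350],(400,300)),cv2.resize(P["side"][220:265,343:403],(400,300))])
cv2.imwrite("pics/c.png",p)
E
```

```text
o scene (415.1754385964912, 269.66112650046165) 180.5 ((415.2283020019531, 269.7509460449219), (34.031951904296875, 6.204380989074707), 42.51044845581055) [[449.49045164 212.91156569 165.        ]]
o side (257.4463096189715, 318.2280841993072) 625.5 ((259.0270080566406, 314.33782958984375), (24.115039825439453, 46.68613052368164), 36.02737808227539) [[455.17593799 232.52659531 165.        ]]
o (array([453.39642773, 224.561758  , 171.03425475]), np.float64(18.749827112058043))
b scene (366.8866959064327, 316.1381578947368) 228.0 ((366.8407287597656, 316.1106262207031), (35.6533203125, 7.525766849517822), 41.18592834472656) [[630.6742843  235.86178828 165.        ]]
b side (210.45324881141045, 273.5631273111463) 315.5 ((210.92941284179688, 273.41766357421875), (11.171918869018555, 37.528968811035156), 49.398704528808594) [[634.39420941 235.6808405  165.        ]]
b (array([631.79711015, 236.81205132, 168.52562612]), np.float64(0.13761528900801187))
w scene (319.8956834532374, 186.4820143884892) 139.0 ((320.0000305175781, 186.50001525878906), (13.435027122497559, 13.435029029846191), 45.0) [[ 464.50875762 -169.64415643  120.        ]]
w side (373.0861111111111, 236.71666666666667) 180.0 ((373.0, 237.5), (15.0, 16.0), 90.0) [[ 459.76898298 -169.99493085  120.        ]]
w (array([ 462.28113133, -172.870109  ,  115.09192397]), np.float64(0.866486752644255))
```

View pics/c.png

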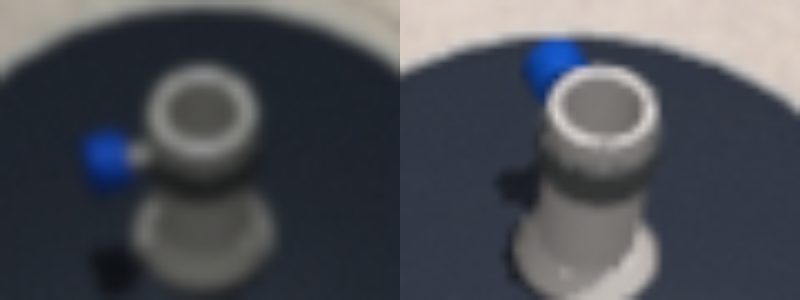

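The crops show the sleeve's mouth as a ring and the blue knob clear to one side. I'm moving above the sleeve to measure it with the wrist camera.

The rows are not in the units I measure in: shifts go in shares of 500 mm and turns go in shares of pi rad. I convert before sending: 403 mm / 500 = 0.806, -367 mm / 500 = -0.734, -1.31 rad / 3.1416 = -0.417.

```bash
echo '0,0,-0.417,0.806,-0.734,-0.06,1
0,0,-0.417,0.806,-0.734,-0.06,1
0,0,-0.417,0.806,-0.734,-0.06,1
0,0,-0.417,0.806,-0.734,-0.06,1
0,0,-0.417,0.806,-0.734,-0.06,1
0,0,-0.417,0.806,-0.734,-0.06,1
0,0,-0.417,0.806,-0.734,-0.06,1
0,0,-0.417,0.806,-0.734,-0.06,1
0,0,-0.417,0.806,-0.734,-0.06,1
0,0,-0.417,0.806,-0.734,-0.06,1' | python3 shift.py 60; echo '0,0,0,0,0,0,1
0,0,0,0,0,0,1
0,0,0,0,0,0,1' | python3 shift.py
python3 - <<'E'
from h import *
s=manip.observe(); p,d=viewer.snapshot("wrist"); cv2.imwrite("pics/w1.png",p); np.savez("w1.npz",p=p,d=d,**{k:s[k] for k in("tcp_pos","orientation","q","ft_force","ft_torque")}); print(s["q"],s["ft_force"],s["ft_torque"])
E
```

```text
t: 1.35
tcp_pos: [462.9, -168.0, 280.1]
orientation: [0.706, 0.708, 0.0, -0.0]
ft_force: [0.1, -0.3, 0.4]
width: 0.997
grip_force: 0.0
t: 1.72
tcp_pos: [461.5, -171.4, 280.2]
orientation: [0.709, 0.706, -0.0, -0.0]
ft_force: [0.5, 0.2, 0.4]
width: 1.0
grip_force: 0.0
[-4.64667508e-01 -2.51007055e-01  1.95714054e+00 -9.91565662e-05
  1.43567359e+00 -4.60637196e-01] [0.54340074 0.168774   0.44024566] [ 0.03565834  0.03984819 -0.03064314]
```

View pics/w1.png

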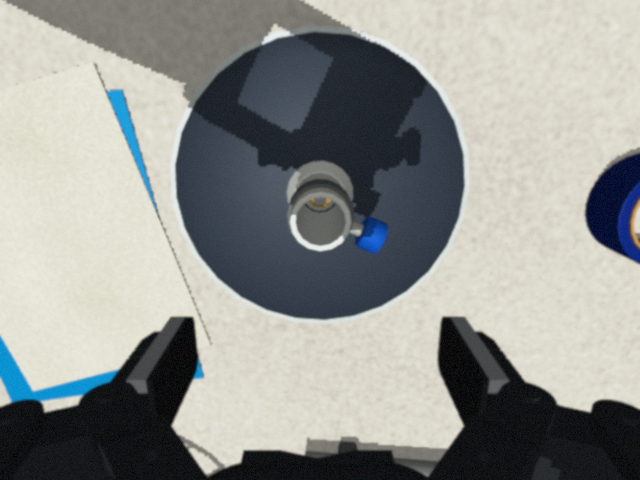

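The wrist view shows the dark disc centred near (320,175), the rim ring at (320,220), the nut inside the sleeve and the knob at (372,235). I'll fit circles to the rim (by depth) and to the disc edge.

```bash
python3 - <<'E'
from h import *
s=np.load("w1.npz"); d=s["d"]
v,u=np.mgrid[0:480,0:640]; px=np.c_[u.ravel(),v.ravel()]
o,r=rays("wrist",px,s); 
# rays have camera z=1 -> scale by depth
P=o+r*d.reshape(-1,1)
ok=(d.ravel()>50)
def circ(q):
    from scipy.optimize import least_squares
    f=lambda x:np.hypot(q[:,0]-x[0],q[:,1]-x[1])-x[2]
    return least_squares(f,[q[:,0].mean(),q[:,1].mean(),20],loss="soft_l1").x
near=np.hypot(P[:,0]-462,P[:,1]+170)<30
k=ok&near&(P[:,2]>90); print(k.sum(),np.percentile(P[k,2],[50,90,99]))
rim=P[k&(P[:,2]>np.percentile(P[k,2],95)-5)]; print("rim",len(rim),circ(rim),rim[:,:2].min(0),rim[:,:2].max(0))
m=cv2.morphologyEx(mask(s["p"],(85,15,0),(135,255,110)),cv2.MORPH_OPEN,np.ones((3,3)))
c=biggest(m,(150,0,500,330)); h=cv2.convexHull(c)
q=onplane("wrist",h.reshape(-1,2),10,s); print("disc",circ(q),len(q))
# nut brass
b=mask(s["p"],(12,60,30),(35,255,255))[190:225,300:345]; y,x=np.nonzero(b); print(len(x)); 
if len(x): print(onplane("wrist",[[x.mean()+300,y.mean()+190]],38,s))
# rim ring by image: circle of bright sleeve pixels
g=mask(s["p"],(0,0,215),(180,40,255))[195:260,280:360]; y,x=np.nonzero(g); print(len(x),circ(onplane("wrist",np.c_[x+280,y+195],120,s)))
E
```

```text
9169 [337.63285371 343.90898253 346.54720547]
rim 2266 [ 462.06731457 -112.47599964   48.95063218] [ 435.66634579 -161.95743309] [ 488.47237458 -153.4586333 ]
disc [ 463.57500017 -172.24905934  136.15540298] 72
91
[[ 464.29229807 -177.76752925   38.        ]]
295 [ 463.57004754 -172.19407952   19.44642361]
```

To row units: 398 mm / 500 = 0.796, -50 mm / 500 = -0.1.

```bash
echo '0,0,0,0.796,-0.02,-0.1,1
0,0,0,0.796,-0.02,-0.1,1
0,0,0,0.796,-0.02,-0.1,1
0,0,0,0.796,-0.02,-0.1,1
0,0,0,0.796,-0.02,-0.1,1
0,0,0,0.796,-0.02,-0.1,1
0,0,0,0.796,-0.02,-0.1,1
0,0,0,0.796,-0.02,-0.1,1
0,0,0,0.796,-0.02,-0.1,1
0,0,0,0.796,-0.02,-0.1,1' | python3 shift.py
python3 - <<'E'
from h import *
s=manip.observe(); p,d=viewer.snapshot("wrist"); cv2.imwrite("pics/w2.png",p); np.savez("w2.npz",p=p,d=d,**{k:s[k] for k in("tcp_pos","orientation","q","ft_force","ft_torque")})
c=biggest(mask(p,(3,150,100),(17,255,255)),(150,60,500,400))
print(s["tcp_pos"],s["q"],cv2.contourArea(c),cv2.minAreaRect(c))
E
```

```text
t: 3.02
tcp_pos: [453.0, 226.3, 330.1]
orientation: [0.709, 0.706, -0.0, 0.0]
ft_force: [-1.0, -0.8, -0.4]
width: 1.002
grip_force: 0.0
[452.96615107 226.32255629 330.11033826] [ 3.57421260e-01 -2.36952242e-01  1.86325576e+00 -2.15205611e-04
  1.51562357e+00  3.61486198e-01] 3144.0 ((305.44287109375, 237.83346557617188), (121.92436218261719, 49.81733322143555), 85.10090637207031)
```

View pics/w2.png

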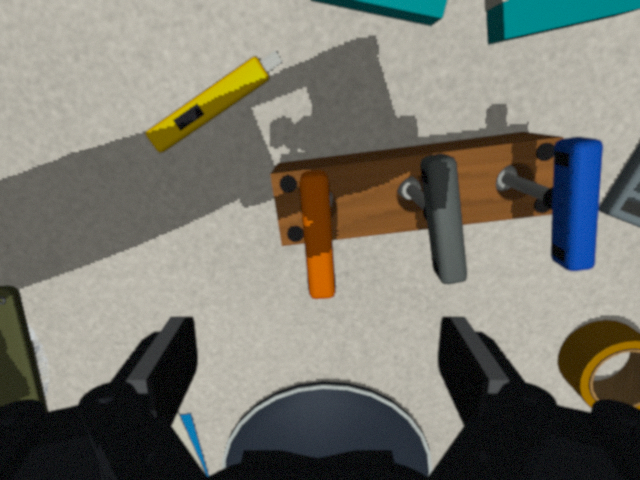

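The orange bar runs from (315,172) to (321,298), with grey and blue beside it and the block behind. I'll measure the bar and block top from depth.

```bash
python3 - <<'E'
from h import *
s=np.load("w2.npz"); d=s["d"];p=s["p"]
v,u=np.mgrid[0:480,0:640]; o,r=rays("wrist",np.c_[u.ravel(),v.ravel()],s)
P=o+r*d.reshape(-1,1); ok=d.ravel()>50
for n,lo,hi in(("o",(3,150,80),(17,255,255)),("b",(105,150,60),(130,255,255)),("g",(0,0,20),(180,70,140))):
    m=(mask(p,lo,hi).ravel()>0)&ok&(P[:,2]>120)&(P[:,2]<200)&(P[:,1]>150); q=P[m]
    zt=np.percentile(q[:,2],90); t=q[q[:,2]>zt-3]
    print(n,m.sum(),zt,cv2.minAreaRect(t[:,:2].astype(np.float32)),"lo",np.percentile(q[:,2],5))
m=ok&(P[:,2]>69)&(P[:,2]<80)&(P[:,1]>150)&(P[:,1]<320)&(P[:,0]>350)&(P[:,0]<720); q=P[m]
print("block",m.sum(),np.median(q[:,2]),cv2.minAreaRect(q[:,:2].astype(np.float32)))
k=m.reshape(480,640).astype(np.uint8)*255; 
# colour outline of block top at z=75
c=cv2.convexHull(biggest(cv2.morphologyEx(k,cv2.MORPH_CLOSE,np.ones((15,15))),(200,100,640,300)))
a=cv2.approxPolyDP(c,5,True).reshape(-1,2); print(a.tolist(),onplane("wrist",a,75,s).round(1).tolist())
E
```

```text
o 3330 178.9074328469563 ((453.61395263671875, 214.28451538085938), (18.460224151611328, 89.29785919189453), 3.83844256401062) lo 174.75203027287327
b 4913 178.86928324616716 ((632.1172485351562, 235.78564453125), (18.91387939453125, 88.86491394042969), 8.54019546508789) lo 162.46509692050302
g 4519 178.8977084284932 ((556.4988403320312, 236.98464965820312), (173.12942504882812, 83.91880798339844), 40.28388977050781) lo 155.98196688631916
block 14137 74.39115443764393 ((543.026123046875, 224.95263671875), (259.5017395019531, 71.1570053100586), 6.713469505310059)
[[563, 137], [551, 214], [281, 243], [271, 173]] [[667.8, 274.4, 75.0], [669.4, 205.1, 75.0], [418.2, 177.9, 75.0], [411.3, 244.8, 75.0]]
```

The block centre is (543,225), yaw 6.7°, so hole0 is at (453.6,214.5). The orange bar's centre is (453.6,214.3), turned 3.8°. Aligning above it and descending.

To row units: 110 mm / 500 = 0.22, 80 mm / 500 = 0.16, -0.071 rad / 3.1416 = -0.0226.

```bash
echo '0,0,-0.0226,-0.024,0.0012,0.08,1
0,0,-0.0226,-0.024,0.0012,0.16,1
0,0,-0.0226,-0.024,0.0012,0.22,1
0,0,-0.0226,-0.024,0.0012,0.22,1
0,0,-0.0226,-0.024,0.0012,0.22,1
0,0,-0.0226,-0.024,0.0012,0.22,1' | python3 shift.py
```

```text
t: 3.82
tcp_pos: [454.4, 215.8, 222.5]
orientation: [0.682, 0.731, 0.002, 0.001]
ft_force: [0.7, -0.4, -0.7]
width: 1.0
grip_force: 0.0
```

```bash
echo '0,0,0,0,0,0,1
0,0,0,0,0,0,1' | python3 shift.py; python3 -c "
from h import *
s=manip.observe();print(s['tcp_pos'],s['joint_velocities'].round(3),R.from_quat(s['orientation']).as_matrix().round(4))"
```

```text
t: 4.08
tcp_pos: [453.6, 215.7, 221.0]
orientation: [0.682, 0.731, 0.001, 0.0]
ft_force: [-0.0, -0.4, -1.0]
width: 0.999
grip_force: 0.0
[453.61058049 215.73002702 221.04662081] [ 0.001  0.004  0.005  0.001 -0.002  0.002] [[-6.910e-02  9.976e-01  1.100e-03]
 [ 9.976e-01  6.910e-02  4.000e-04]
 [ 3.000e-04  1.100e-03 -1.000e+00]]
```

Going down 56 mm, correcting 1.4 mm along the bar, then closing.

To row units: 56 mm / 500 = 0.112, -1.4 mm / 500 = -0.0028.

```bash
echo '0,0,0,-0.0028,0,0.05,1
0,0,0,-0.0028,0,0.09,1
0,0,0,-0.0028,0,0.112,1
0,0,0,-0.0028,0,0.112,1
0,0,0,-0.0028,0,0.112,1
0,0,0,-0.0028,0,0.112,0
0,0,0,-0.0028,0,0.112,0
0,0,0,-0.0028,0,0.112,0
0,0,0,-0.0028,0,0.112,0
0,0,0,-0.0028,0,0.112,0' | python3 shift.py 80; echo '0,0,0,0,0,0,0
0,0,0,0,0,0,0' | python3 shift.py; python3 -c "
from h import *
s=manip.observe();print(s['tcp_pos'],s['q'],s['ft_force'],s['ft_torque'])"
```

```text
t: 5.32
tcp_pos: [453.7, 214.3, 164.7]
orientation: [0.682, 0.731, 0.0, 0.0]
ft_force: [-0.5, 0.3, 1.9]
width: 0.222
grip_force: 78.6
t: 5.58
tcp_pos: [453.7, 214.3, 164.7]
orientation: [0.682, 0.731, 0.0, 0.0]
ft_force: [-0.4, 0.0, 2.3]
width: 0.226
grip_force: 78.7
[453.67971545 214.26739027 164.706092  ] [ 3.34186491e-01 -1.39070016e-01  2.05980604e+00  2.60464781e-05
  1.22020198e+00  2.65200616e-01] [-0.35982102  0.03145296  2.28029565] [ 0.07180218  0.05962386 -0.03509199]
```

To row units: -140 mm / 500 = -0.28, -110 mm / 500 = -0.22.

```bash
echo '0,0,0,0,0,-0.016,0
0,0,0,0,0,-0.04,0
0,0,0,0,0,-0.064,0
0,0,0,0,0,-0.09,0
0,0,0,0,0,-0.12,0
0,0,0,0,0,-0.16,0
0,0,0,0,0,-0.22,0
0,0,0,0,0,-0.28,0
0,0,0,0,0,-0.28,0
0,0,0,0,0,-0.28,0' | python3 shift.py; python3 -c "
from h import *
s=manip.observe();print(s['tcp_pos'],s['ft_force'],s['ft_torque']); p=s['tcp_pos'];M=R.from_quat(s['orientation']).as_matrix(); print(M.T@(np.array([463.6,-172.2,305])-p))"
```

```text
t: 6.82
tcp_pos: [453.0, 214.0, 303.5]
orientation: [0.682, 0.731, -0.001, -0.0]
ft_force: [-0.1, -0.1, -3.4]
width: 0.22
grip_force: 78.6
[453.03154726 214.03207291 303.49131295] [-0.14353892 -0.12184008 -3.37735768] [ 0.00783918 -0.00818764  0.01204721]
[-386.0424563   -16.07916146   -1.36564116]
```

To row units: -386 mm / 500 = -0.772, -16 mm / 500 = -0.032.

```bash
echo '0,0,0,-0.772,-0.032,0,0
0,0,0,-0.772,-0.032,0,0
0,0,0,-0.772,-0.032,0,0
0,0,0,-0.772,-0.032,0,0
0,0,0,-0.772,-0.032,0,0
0,0,0,-0.772,-0.032,0,0
0,0,0,-0.772,-0.032,0,0
0,0,0,-0.772,-0.032,0,0
0,0,0,-0.772,-0.032,0,0
0,0,0,-0.772,-0.032,0,0' | python3 shift.py; echo '0,0,0,0,0,0,0
0,0,0,0,0,0,0
0,0,0,0,0,0,0' | python3 shift.py; python3 - <<'E'
from h import *
s=manip.observe();print(s['tcp_pos'],s['q'],s['ft_force'],s['ft_torque'])
p,d=viewer.snapshot("wrist");np.savez("w3.npz",p=p,d=d,**{k:s[k] for k in("tcp_pos","orientation","q","ft_force","ft_torque")})
a,_=viewer.snapshot("scene"); b,_=viewer.snapshot("side"); np.savez("s3.npz",a=a,b=b)
cv2.imwrite("pics/w3.png",np.hstack([cv2.resize(p[20:320,170:470],(400,400)),cv2.resize(b[150:300,300:450],(400,400))]))
E
```

```text
t: 8.07
tcp_pos: [464.2, -170.6, 304.2]
orientation: [0.681, 0.732, 0.0, -0.0]
ft_force: [0.4, -0.8, -3.0]
width: 0.223
grip_force: 78.5
t: 8.45
tcp_pos: [464.1, -171.8, 304.4]
orientation: [0.682, 0.731, 0.0, 0.0]
ft_force: [-0.4, 1.0, -3.2]
width: 0.22
grip_force: 78.5
[ 464.13010822 -171.80345066  304.39660497] [-4.63055271e-01 -2.55673406e-01  1.92086213e+00  3.21061953e-05
  1.47628124e+00 -5.32384646e-01] [-0.40621056  1.0109392  -3.1629981 ] [ 0.02681978 -0.0489504   0.03445424]
```

View pics/w3.png

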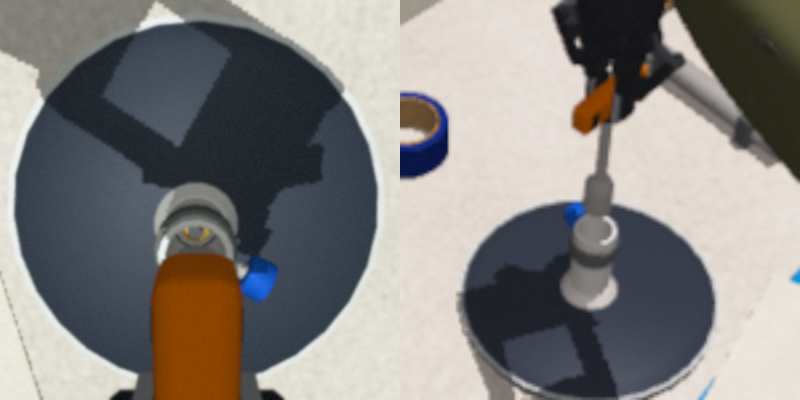

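The driver hangs upright over the mouth and the brass nut is visible at crop (197,235). Descending into the sleeve in stages while watching the force.

To row units: 45 mm / 500 = 0.09, 42 mm / 500 = 0.084.

```bash
echo '0,0,0,-0.0008,-0.001,0.03,0
0,0,0,-0.0008,-0.001,0.056,0
0,0,0,-0.0008,-0.001,0.068,0
0,0,0,-0.0008,-0.001,0.076,0
0,0,0,-0.0008,-0.001,0.084,0
0,0,0,-0.0008,-0.001,0.09,0
0,0,0,-0.0008,-0.001,0.09,0' | python3 shift.py; python3 -c "
from h import *
for i in range(1):
  s=manip.observe();print(s['tcp_pos'],s['ft_force'],s['ft_torque'])"
```

```text
t: 9.48
tcp_pos: [463.6, -172.4, 259.2]
orientation: [0.682, 0.731, -0.0, -0.0]
ft_force: [-0.3, 0.6, -3.0]
width: 0.221
grip_force: 78.6
[ 463.56244602 -172.40921441  259.17276936] [-0.25016747  0.63265324 -2.98179579] [-0.02918974  0.00114433 -0.05424654]
```

To row units: 65 mm / 500 = 0.13, 62 mm / 500 = 0.124.

```bash
echo '0,0,0,0,0,0.02,0
0,0,0,0,0,0.04,0
0,0,0,0,0,0.06,0
0,0,0,0,0,0.08,0
0,0,0,0,0,0.096,0
0,0,0,0,0,0.112,0
0,0,0,0,0,0.124,0
0,0,0,0,0,0.13,0
0,0,0,0,0,0.13,0' | python3 shift.py; echo '0,0,0,0,0,0.004,0
0,0,0,0,0,0.008,0
0,0,0,0,0,0.011,0
0,0,0,0,0,0.011,0' | python3 shift.py;  python3 -c "
from h import *
s=manip.observe();print(s['tcp_pos'],s['ft_force'],s['ft_torque'])"
```

```text
t: 10.6
tcp_pos: [463.6, -172.4, 194.2]
orientation: [0.682, 0.731, -0.0, -0.0]
ft_force: [-0.4, 0.5, -2.8]
width: 0.221
grip_force: 78.6
t: 11.1
tcp_pos: [463.5, -172.4, 188.6]
orientation: [0.682, 0.731, -0.0, -0.0]
ft_force: [-0.6, 0.0, -2.6]
width: 0.222
grip_force: 78.6
[ 463.51131615 -172.40460221  188.63590092] [-0.60944521  0.0135462  -2.63377911] [-0.02288821 -0.01080793 -0.01330245]
```

To row units: 1.4 mm / 500 = 0.0028, 0.7 mm / 500 = 0.0014.

```bash
echo '0,0,0,0,0,0.0014,0
0,0,0,0,0,0.0028,0
0,0,0,0,0,0.0028,0' | python3 shift.py; echo '0,0,0,0,0,0.0012,0
0,0,0,0,0,0.0024,0
0,0,0,0,0,0.0024,0' | python3 shift.py; echo '0,0,0,0,0,0.0006,0
0,0,0,0,0,0.0012,0
0,0,0,0,0,0.0012,0' | python3 shift.py
```

```text
t: 11.48
tcp_pos: [463.6, -172.4, 187.4]
orientation: [0.682, 0.731, 0.0, -0.0]
ft_force: [0.2, -0.7, -3.3]
width: 0.217
grip_force: 78.6
t: 11.85
tcp_pos: [463.6, -172.4, 186.1]
orientation: [0.682, 0.731, -0.0, -0.0]
ft_force: [-0.3, 0.3, -3.7]
width: 0.225
grip_force: 78.6
t: 12.22
tcp_pos: [463.7, -172.5, 185.7]
orientation: [0.682, 0.731, 0.0, 0.0]
ft_force: [0.4, 0.3, -2.2]
width: 0.225
grip_force: 78.6
```

```bash
echo '0,0,0,0,0,0.0006,0
0,0,0,0,0,0.0012,0
0,0,0,0,0,0.0012,0' | python3 shift.py; echo '0,0,0,0,0,0.0006,0
0,0,0,0,0,0.0012,0
0,0,0,0,0,0.0012,0' | python3 shift.py
```

```text
t: 12.6
tcp_pos: [463.7, -172.5, 185.4]
orientation: [0.682, 0.731, 0.0, 0.0]
ft_force: [-1.7, -0.3, 0.0]
width: 0.223
grip_force: 79.0
t: 12.98
tcp_pos: [463.9, -172.6, 185.0]
orientation: [0.682, 0.731, 0.0, 0.0]
ft_force: [-2.1, 0.6, 3.1]
width: 0.223
grip_force: 79.4
```

To row units: 0.06 rad / 3.1416 = 0.0191.

```bash
echo '0,0,0.0191,0,0,0,0
0,0,0.0382,0,0,0,0
0,0,0.0573,0,0,0,0
0,0,0.0764,0,0,0,0
0,0,0.0764,0,0,0,0' | python3 shift.py; python3 -c "
from h import *
s=manip.observe();print(s['tcp_pos'],s['ft_force'],s['ft_torque'],s['q'][5])"
```

```text
t: 13.6
tcp_pos: [463.4, -172.5, 183.5]
orientation: [0.765, 0.644, -0.0, -0.0]
ft_force: [-0.1, -0.7, -3.7]
width: 0.223
grip_force: 78.5
[ 463.3947267  -172.53698683  183.51587276] [-0.12836978 -0.74100018 -3.69803576] [-0.35647093 -0.13505849  0.03965897] -0.29437586561809403
```

It dropped onto the flats, so I'm easing down.

To row units: 2 mm / 500 = 0.004, 1.4 mm / 500 = 0.0028.

```bash
echo '0,0,0,0,0,0.0014,0
0,0,0,0,0,0.0028,0
0,0,0,0,0,0.004,0
0,0,0,0,0,0.004,0' | python3 shift.py; echo '0,0,0,0,0,0.0014,0
0,0,0,0,0,0.0028,0
0,0,0,0,0,0.004,0
0,0,0,0,0,0.004,0' | python3 shift.py;  python3 -c "
from h import *
s=manip.observe();print(s['tcp_pos'],s['ft_force'],s['ft_torque'],s['q'][5])"
```

```text
t: 14.1
tcp_pos: [463.6, -172.5, 182.4]
orientation: [0.765, 0.644, -0.0, 0.0]
ft_force: [-0.4, -1.3, -2.6]
width: 0.22
grip_force: 78.7
t: 14.6
tcp_pos: [463.6, -172.5, 180.4]
orientation: [0.765, 0.644, -0.0, 0.0]
ft_force: [-0.8, -1.5, -1.9]
width: 0.225
grip_force: 78.7
[ 463.61124833 -172.47358152  180.37222277] [-0.81281736 -1.53362052 -1.92328399] [-0.54543031  0.18227491 -0.02649911] -0.2936875876548037
```

To row units: 2 mm / 500 = 0.004, 1.4 mm / 500 = 0.0028.

```bash
echo '0,0,0,0,0,0.0014,0
0,0,0,0,0,0.0028,0
0,0,0,0,0,0.004,0
0,0,0,0,0,0.004,0' | python3 shift.py; echo '0,0,0,0,0,0.0014,0
0,0,0,0,0,0.0028,0
0,0,0,0,0,0.0036,0
0,0,0,0,0,0.0036,0' | python3 shift.py;  echo '0,0,0,0,0,0.0008,0
0,0,0,0,0,0.0016,0
0,0,0,0,0,0.0016,0' | python3 shift.py;python3 -c "
from h import *
s=manip.observe();print(s['tcp_pos'],s['ft_force'],s['ft_torque'],s['q'][5])"
```

```text
t: 15.1
tcp_pos: [463.6, -172.5, 178.4]
orientation: [0.765, 0.644, 0.0, 0.0]
ft_force: [0.0, -1.7, -3.1]
width: 0.219
grip_force: 78.7
t: 15.6
tcp_pos: [463.6, -172.5, 176.6]
orientation: [0.765, 0.644, 0.0, 0.0]
ft_force: [-2.2, -2.0, -2.4]
width: 0.219
grip_force: 78.7
t: 15.98
tcp_pos: [463.7, -172.5, 176.2]
orientation: [0.765, 0.644, 0.0, 0.0]
ft_force: [-2.1, -2.1, 1.5]
width: 0.225
grip_force: 79.2
[ 463.7201868  -172.49380753  176.22947687] [-2.08642125 -2.09961468  1.53145209] [-0.55785459  0.41415454  0.06574432] -0.293661609428748
```

Fully seated (TCP 176.2, lip ≈26.5). Turning clockwise while watching tz.

To row units: 0.15 rad / 3.1416 = 0.0477.

```bash
echo '0,0,0,0,0,0,0
0,0,0.0159,0,0,0,0
0,0,0.0318,0,0,0,0
0,0,0.0477,0,0,0,0
0,0,0.0637,0,0,0,0
0,0,0.0637,0,0,0,0' | python3 shift.py 110; cat > o.py <<'E'
from h import *
s=manip.observe();m=R.from_quat(s['orientation']).as_matrix();print(s['tcp_pos'].round(2),s['ft_force'].round(2),"T",s['ft_torque'].round(3),s['q'][5].round(3),"yaw",np.arctan2(m[1,0],m[0,0]).round(4))
E
python3 o.py; echo '0,0,0.0159,0,0,0,0
0,0,0.0318,0,0,0,0
0,0,0.0318,0,0,0,0' | python3 shift.py >/dev/null; python3 o.py
```

```text
t: 16.73
tcp_pos: [463.7, -172.5, 176.3]
orientation: [0.825, 0.565, -0.0, 0.0]
ft_force: [-2.7, -1.3, 2.8]
width: 0.217
grip_force: 107.4
[ 463.7  -172.54  176.3 ] [-2.66 -1.31  2.83] T [-0.542  0.655  0.091] -0.094 yaw 1.2007
[ 463.7  -172.52  176.3 ] [-1.98 -1.03  5.01] T [-0.539  0.755  0.081] 0.005 yaw 1.1012
```

To row units: 0.05 rad / 3.1416 = 0.0159.

```bash
for i in 1 2 3; do echo '0,0,0.0159,0,0,0,0
0,0,0.0159,0,0,0,0' | python3 shift.py >/dev/null; python3 o.py; done
```

```text
[ 463.69 -172.5   176.27] [-2.74 -0.74  4.89] T [-0.47   0.874  0.077] 0.055 yaw 1.0514
[ 463.7  -172.51  176.3 ] [-2.67 -0.56  6.01] T [-0.483  0.886  0.068] 0.105 yaw 1.0013
[ 463.66 -172.49  176.28] [-4.21 -1.34  5.84] T [-0.452  0.872  0.155] 0.155 yaw 0.9513
```

To row units: 0.05 rad / 3.1416 = 0.0159.

```bash
echo '0,0,0.0159,0,0,0,0
0,0,0.0159,0,0,0,0' | python3 shift.py >/dev/null; python3 o.py;  echo '0,0,0.0159,0,0,0,0
0,0,0.0159,0,0,0,0' | python3 shift.py >/dev/null; python3 o.py
```

```text
[ 463.66 -172.49  176.28] [-3.37 -0.77  5.41] T [-0.445  0.92   0.119] 0.205 yaw 0.9013
[ 463.65 -172.47  176.33] [-2.93 -1.5   5.6 ] T [-0.364  0.937  0.103] 0.255 yaw 0.8513
```

To row units: 0.05 rad / 3.1416 = 0.0159.

```bash
echo '0,0,0.0159,0,0,0,0
0,0,0.0159,0,0,0,0' | python3 shift.py >/dev/null; python3 o.py;  echo '0,0,0.0159,0,0,0,0
0,0,0.0159,0,0,0,0' | python3 shift.py >/dev/null; python3 o.py
```

```text
[ 463.63 -172.47  176.28] [-3.28 -1.29  5.05] T [-0.468  0.912  0.058] 0.305 yaw 0.8013
[ 463.61 -172.42  176.27] [-2.46 -1.17  5.06] T [-0.416  0.915  0.147] 0.355 yaw 0.7513
```

To row units: 0.04 rad / 3.1416 = 0.0127.

```bash
echo '0,0,0.0127,0,0,0,0
0,0,0.0127,0,0,0,0' | python3 shift.py >/dev/null; python3 o.py
```

```text
[ 463.63 -172.44  176.32] [-2.63 -1.4   6.36] T [-0.401  0.945  0.081] 0.395 yaw 0.7114
```

To row units: 0.05 rad / 3.1416 = 0.0159.

```bash
echo '0,0,0.0159,0,0,0,0
0,0,0.0159,0,0,0,0' | python3 shift.py >/dev/null; python3 o.py;  echo '0,0,0.0159,0,0,0,0
0,0,0.0159,0,0,0,0' | python3 shift.py >/dev/null; python3 o.py
```

```text
[ 463.6  -172.44  176.29] [-3.61 -0.91  5.47] T [-0.335  0.935  0.174] 0.445 yaw 0.6616
[ 463.57 -172.39  176.29] [-2.84 -1.07  4.87] T [-0.305  0.951  0.38 ] 0.494 yaw 0.6121
```

Torque is rising, so the nut is on its washer. Using small steps now.

To row units: 0.04 rad / 3.1416 = 0.0127.

```bash
echo '0,0,0.0127,0,0,0,0
0,0,0.0127,0,0,0,0' | python3 shift.py >/dev/null; python3 o.py; echo '0,0,0,0,0,0,0' | python3 shift.py >/dev/null; python3 o.py
```

```text
[ 463.57 -172.38  176.28] [-3.44 -1.09  5.22] T [-0.298  1.012  0.496] 0.534 yaw 0.5726
[ 463.57 -172.39  176.28] [-2.97 -0.38  5.09] T [-0.301  0.988  0.473] 0.534 yaw 0.5728
```

To row units: 0.04 rad / 3.1416 = 0.0127.

```bash
echo '0,0,0.0127,0,0,0,0
0,0,0.0127,0,0,0,0' | python3 shift.py >/dev/null; python3 o.py; echo '0,0,0,0,0,0,0' | python3 shift.py >/dev/null; python3 o.py
```

```text
[ 463.57 -172.37  176.29] [-4.17 -1.11  5.21] T [-0.357  1.007  0.612] 0.573 yaw 0.533
[ 463.57 -172.37  176.29] [-3.26 -0.71  4.35] T [-0.296  0.981  0.622] 0.573 yaw 0.5332
```

To row units: 0.03 rad / 3.1416 = 0.0095.

```bash
echo '0,0,0.0095,0,0,0,0
0,0,0.0095,0,0,0,0' | python3 shift.py >/dev/null; python3 o.py; echo '0,0,0,0,0,0,0
0,0,0,0,0,0,0' | python3 shift.py >/dev/null; python3 o.py
```

```text
[ 463.58 -172.35  176.31] [-2.82 -1.43  6.56] T [-0.311  0.963  0.74 ] 0.603 yaw 0.5035
[ 463.58 -172.34  176.3 ] [-1.96 -1.12  6.31] T [-0.345  0.99   0.743] 0.603 yaw 0.5035
```

Firm at 0.74 N m. Backing off to the middle of the play, then lifting out.

To row units: -0.26 rad / 3.1416 = -0.0828.

```bash
echo '0,0,-0.0223,0,0,0,0
0,0,-0.0446,0,0,0,0
0,0,-0.0637,0,0,0,0
0,0,-0.0828,0,0,0,0
0,0,-0.0828,0,0,0,0' | python3 shift.py >/dev/null; python3 o.py; echo '0,0,0,0,0,-0.004,0
0,0,0,0,0,-0.012,0
0,0,0,0,0,-0.024,0
0,0,0,0,0,-0.04,0
0,0,0,0,0,-0.064,0
0,0,0,0,0,-0.09,0
0,0,0,0,0,-0.12,0
0,0,0,0,0,-0.16,0
0,0,0,0,0,-0.21,0
0,0,0,0,0,-0.256,0' | python3 shift.py 80; python3 o.py
```

```text
[ 463.65 -172.4   176.3 ] [-3.33 -0.8   6.41] T [-0.354  0.918  0.039] 0.345 yaw 0.7615
t: 22.72
tcp_pos: [463.8, -172.5, 306.0]
orientation: [0.929, 0.371, 0.0, 0.0]
ft_force: [0.6, -0.6, -4.2]
width: 0.221
grip_force: 106.6
[ 463.76 -172.48  306.  ] [ 0.56 -0.6  -4.15] T [ 0.051 -0.038  0.025] 0.346 yaw 0.7598
```

To row units: -287.4 mm / 500 = -0.5748, 259 mm / 500 = 0.518, -0.88 rad / 3.1416 = -0.2801.

```bash
echo '0,0,-0.2801,0.518,-0.5748,0,0
0,0,-0.2801,0.518,-0.5748,0,0
0,0,-0.2801,0.518,-0.5748,0,0
0,0,-0.2801,0.518,-0.5748,0,0
0,0,-0.2801,0.518,-0.5748,0,0
0,0,-0.2801,0.518,-0.5748,0,0
0,0,-0.2801,0.518,-0.5748,0,0
0,0,-0.2801,0.518,-0.5748,0,0
0,0,-0.2801,0.518,-0.5748,0,0
0,0,-0.2801,0.518,-0.5748,0,0' | python3 shift.py >/dev/null; echo '0,0,0,0,0,0,0
0,0,0,0,0,0,0
0,0,0,0,0,0,0' | python3 shift.py >/dev/null; python3 o.py; python3 - <<'E'
from h import *
s=manip.observe()
a,_=viewer.snapshot("scene"); b,_=viewer.snapshot("side"); 
# project expected axis points of driver (from TCP) and hole0 rim centre
x,y,z=s["tcp_pos"]; pts=np.array([[x,y,z-149.7],[x,y,z-129],[x,y,z-75],[453.6,214.5,75]],float)
out=[]
for n,im in(("scene",a),("side",b)):
    c=viewer.calibration(n);E=c["camera_from_world"]
    q=cv2.projectPoints(pts,cv2.Rodrigues(E[:3,:3])[0],E[:3,3],c["mtx"],c["distortion"])[0].reshape(-1,2); print(n,q.round(1).tolist())
    x0,y0=(q[1]-[40,50]).astype(int); k=cv2.resize(im[y0:y0+100,x0:x0+80],None,fx=5,fy=5,interpolation=cv2.INTER_CUBIC)
    for u in q: cv2.circle(k,tuple(((u-[x0,y0]+.5)*5).astype(int)),2,(0,255,0),-1)
    out.append(k)
cv2.imwrite("pics/d.png",np.hstack(out))
E
```

```text
[453.48 214.1  303.84] [-0.86  0.26 -3.06] T [ 0.032  0.    -0.005] 0.265 yaw 1.6394
scene [[413.8, 272.8], [414.8, 269.1], [417.6, 259.1], [410.2, 286.2]]
side [[264.6, 316.3], [263.7, 311.6], [261.3, 298.4], [267.6, 333.5]]
```

View pics/d.png

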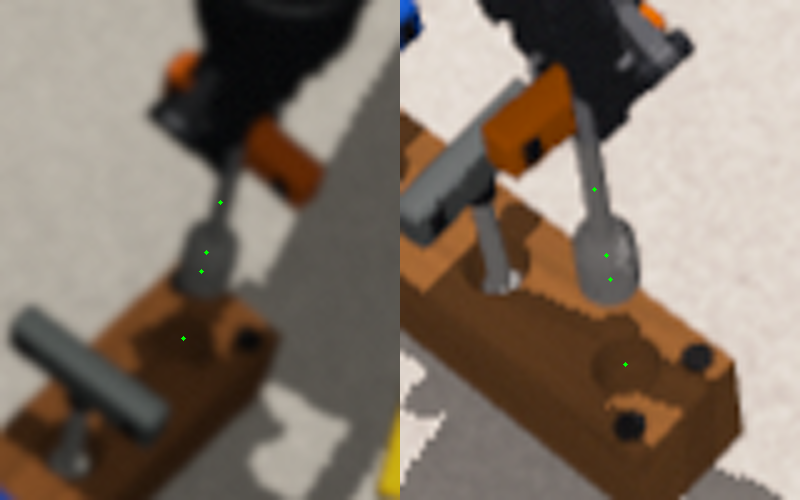

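The picture shows the socket on its expected axis and the hole0 dot in the middle of the empty hole, so I'm lowering.

To row units: 90 mm / 500 = 0.18, 86 mm / 500 = 0.172.

```bash
echo '0,0,0,0.0006,0.0002,0.05,0
0,0,0,0.0006,0.0002,0.1,0
0,0,0,0.0006,0.0002,0.13,0
0,0,0,0.0006,0.0002,0.146,0
0,0,0,0.0006,0.0002,0.156,0
0,0,0,0.0006,0.0002,0.164,0
0,0,0,0.0006,0.0002,0.172,0
0,0,0,0.0006,0.0002,0.18,0
0,0,0,0.0006,0.0002,0.18,0' | python3 shift.py >/dev/null; python3 o.py
```

```text
[453.48 214.56 213.52] [-0.26 -0.71 -2.87] T [-0.086 -0.06   0.008] 0.266 yaw 1.6398
```

Inside the hole with no side force, continuing to the floor.

To row units: 46 mm / 500 = 0.092, 43 mm / 500 = 0.086.

```bash
echo '0,0,0,0,0,0.02,0
0,0,0,0,0,0.04,0
0,0,0,0,0,0.06,0
0,0,0,0,0,0.076,0
0,0,0,0,0,0.086,0
0,0,0,0,0,0.092,0
0,0,0,0,0,0.092,0' | python3 shift.py >/dev/null; python3 o.py; echo '0,0,0,0,0,0.0014,0
0,0,0,0,0,0.0028,0
0,0,0,0,0,0.004,0
0,0,0,0,0,0.004,0' | python3 shift.py >/dev/null; python3 o.py
```

```text
[453.48 214.61 167.67] [ 0.32 -0.94 -2.55] T [-0.179 -0.095  0.009] 0.266 yaw 1.6398
[453.59 214.67 165.88] [ 1.06  0.54 -2.68] T [-0.097 -0.061 -0.001] 0.266 yaw 1.6398
```

To row units: 1.1 mm / 500 = 0.0022, 0.6 mm / 500 = 0.0012.

```bash
echo '0,0,0,0,0,0.0012,0
0,0,0,0,0,0.0022,0
0,0,0,0,0,0.0022,0' | python3 shift.py >/dev/null; python3 o.py;  echo '0,0,0,0,0,0.0006,0
0,0,0,0,0,0.0006,0' | python3 shift.py >/dev/null; python3 o.py
```

```text
[453.6  214.67 164.9 ] [ 0.99 -0.71 -1.27] T [-0.174  0.012 -0.008] 0.266 yaw 1.6398
[453.64 214.7  164.85] [-0.41 -0.72  1.53] T [-0.217  0.188 -0.045] 0.266 yaw 1.6398
```

The rows are not in the units I measure in: shifts go in shares of 500 mm and turns go in shares of pi rad. I convert before sending: -165 mm / 500 = -0.33, -130 mm / 500 = -0.26.

```bash
echo '0,0,0,0,0,0,0.4
0,0,0,0,0,0,0.7
0,0,0,0,0,0,1
0,0,0,0,0,0,1
0,0,0,0,0,0,1
0,0,0,0,0,0,1' | python3 shift.py; echo '0,0,0,0,0,-0.02,1
0,0,0,0,0,-0.05,1
0,0,0,0,0,-0.1,1
0,0,0,0,0,-0.18,1
0,0,0,0,0,-0.26,1
0,0,0,0,0,-0.33,1
0,0,0,0,0,-0.33,1
0,0,0,0,0,-0.33,1' | python3 shift.py; python3 - <<'E'
from h import *
s=manip.observe(); p,d=viewer.snapshot("wrist"); cv2.imwrite("pics/e.png",p)
v,u=np.mgrid[0:480,0:640]; o,r=rays("wrist",np.c_[u.ravel(),v.ravel()],s)
P=o+r*d.reshape(-1,1)
q=P[(mask(p,(3,150,80),(17,255,255)).ravel()>0)&(P[:,2]>120)&(P[:,2]<200)&(P[:,1]>150)]
zt=np.percentile(q[:,2],90);print(zt,cv2.minAreaRect(q[q[:,2]>zt-3][:,:2].astype(np.float32)))
E
```

```text
t: 28.32
tcp_pos: [453.5, 214.6, 164.4]
orientation: [0.682, 0.731, 0.0, -0.0]
ft_force: [0.2, -0.2, -0.2]
width: 1.0
grip_force: 0.0
t: 29.32
tcp_pos: [453.3, 214.6, 329.3]
orientation: [0.682, 0.731, -0.0, -0.0]
ft_force: [0.2, -0.6, 0.2]
width: 0.995
grip_force: 0.0
178.88449266958418 ((453.6145324707031, 216.13201904296875), (18.22150421142578, 89.39718627929688), 3.997664213180542)
```

View pics/e.png

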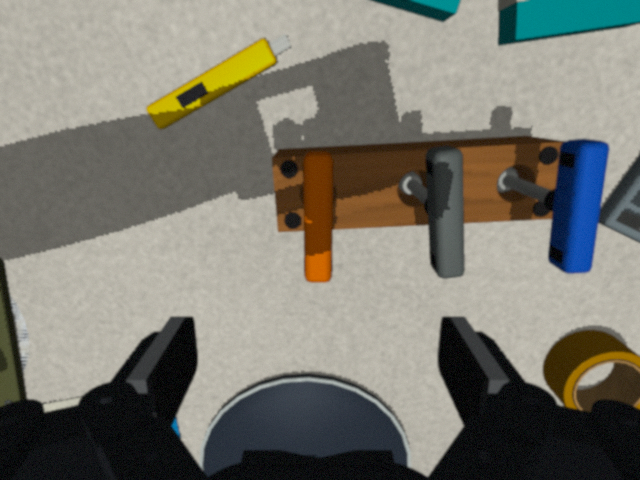

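The orange bar, (318,152) to (318,280), is back in its hole with its top at 178.9 mm as at the start, and the other tools haven't moved. Handing in.

```bash
python3 -c "
from station import manip, viewer, ticket
print(ticket.finish_job())"
```

```text
the job is handed in; nothing more can be done
None
```

I turned the nut down firm to about 0.74 N m, stood the orange T-handle back in its hole, and handed the job in at about 29 s; no verdict came back.

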